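# Stir the glass nuggets and slide them home under the photo lamp

## Task

Stir the glass nuggets in the white bowl well round with the wooden rod until they have changed places, then stand the rod back in its block. After that push the bowl's carriage along its track, in under the lamp frame, until it rides over the spring catch and is fully home against the stop. Keep every nugget in the bowl, never touch the nuggets with the fingers, and leave the jars and the little plate where they stand.

Things in the scene. Friction and masses are not known exactly. Their poses are not given: they have to be found in the camera images.
- station: photographing station, fixed to the table: plywood base 360 x 150 mm, 10 mm thick (230 mm wide under the lamp), with a straight track along its own x. Origin on the table top, on the track's middle line; x points along the track the way the carriage is pushed, away from the robot. A spring catch (steel ball in a dark housing) sits beside the track at x = 70, y = +69 mm
- lamp_front (a point): middle of the lower near edge of the square aluminium lamp frame over the track's far part, 140 mm above the table; axes as the station's. From here the frame reaches 188 mm along x, 105 mm to each side in y and 22 mm up; its middle is open, its front bar 35 mm deep; its legs stand 133 and 179 mm along x, 96 mm to each side
- push_under_lamp (a point): where the centre of the push plate's near face comes to stand when the carriage is home: 50 mm above the table, 14 mm in beyond the lamp frame's near edge, 90 mm below its underside. An upright gripper fouls the front bar some 45 mm before that: for this last part lean the tool back 30 to 45 degrees, fingers pointing forward and down
- carriage (a joint): travel of the carriage along the station's x, in m: 0 as it starts (near end of the track), 0.155 fully home against the stop. It slides with about 4 N of friction; near 0.138 its brass side stud meets the spring catch (about 15 N in all), crosses its crest near 0.147, and the catch then snaps it home and holds it there
- push_face (a point): centre of the near (robot-side) face of the carriage's wooden push plate: an upright plate 70 mm wide (station's y), 10 mm thick, from 12 to 75 mm above the table; this point is 50 mm above the table and rides with the carriage; axes as the station's. It is 69 mm behind the bowl's centre
- bowl_floor (a point): centre of the inner floor of the white ceramic bowl, 29 mm above the table, fixed on the carriage and riding with it; axes as the station's. Inside the bowl is 100 mm across at the floor and 108 mm at the rim; the rim is 41 mm above this point, walls 4 mm thick. At the start the lamp frame's near edge is 72 mm beyond it along x
- nugget0: loose flat-round green glass nugget, 20 mm across and 15 mm thick, one of five alike lying in one layer in the bowl; origin at the centre of its underside as it first lies
- nugget1: loose flat-round green glass nugget, 20 mm across and 15 mm thick, one of five alike lying in one layer in the bowl; origin at the centre of its underside as it first lies
- nugget2: loose flat-round green glass nugget, 20 mm across and 15 mm thick, one of five alike lying in one layer in the bowl; origin at the centre of its underside as it first lies
- nugget3: loose flat-round green glass nugget, 20 mm across and 15 mm thick, one of five alike lying in one layer in the bowl; origin at the centre of its underside as it first lies
- nugget4: loose flat-round green glass nugget, 20 mm across and 15 mm thick, one of five alike lying in one layer in the bowl; origin at the centre of its underside as it first lies
- rod: loose wooden stirring rod, 200 mm long, 50 g, standing upright in its block at the start: round shaft 12 mm in diameter for the lower 110 mm, then a square handle 22 x 22 mm, 90 mm long, with flat sides facing its own x and y. Origin at the centre of its lower end, z up along the rod
- rod_tip (a point): centre of the rod's lower end. Carried round for two or three turns some 28 mm from the bowl's centre and 3 to 6 mm above its floor, it moves all the nuggets; smaller circles miss those at the wall
- rod_grip (a point): middle of the grip on the rod's square handle, 150 mm above its lower end (50 mm below its top)
- stand: dark wooden block, 80 x 80 mm and 60 mm high, fixed to the table, with a square socket 20 x 20 mm and 50 mm deep in the middle of its top, its mouth chamfered by 4 mm. Origin at the centre of its underside, z up
- stand_floor (a point): centre of the socket's floor, 10 mm above the table, where the rod's lower end stands
- paint_jar: bystander: closed white-labelled jar with a lid, 68 mm in diameter, 85 mm high; origin at the centre of its underside
- small_jar: bystander: smaller closed jar, 54 mm in diameter, 65 mm high; origin at the centre of its underside
- palette: bystander: small white ceramic plate, 110 mm in diameter, 20 mm high; origin at the centre of its underside
Not all that is in view belongs to the job. What is shaped like the rod but black or blue is not meant. What is shaped like the stand but yellow is not meant.

How it is judged (in metres and radians):
On the way, in this order (a step that is already met when the one before it is completed fails the run):
1. with the rod's end down in the bowl and the carriage still at the near end, at least four of the five nuggets have been stirred 12 mm or more away from where they lay (horizontal distance between rod_tip and bowl_floor below 0.055 m and z of rod_tip in the frame of bowl_floor below 0.03 m and value of joint carriage below 0.01 m and (distance of each of nugget1, nugget2, nugget3, nugget4 from where it was at the start of the episode above 0.012 m or distance of each of nugget0, nugget2, nugget3, nugget4 from where it was at the start of the episode above 0.012 m or distance of each of nugget0, nugget1, nugget3, nugget4 from where it was at the start of the episode above 0.012 m or distance of each of nugget0, nugget1, nugget2, nugget4 from where it was at the start of the episode above 0.012 m or distance of each of nugget0, nugget1, nugget2, nugget3 from where it was at the start of the episode above 0.012 m)).
2. the rod stands in its block again, let go, before the carriage is pushed home (horizontal distance between rod_tip and stand_floor below 0.012 m and z of rod_tip in the frame of stand_floor below 0.012 m and angle between rod's own z axis and vertical below 0.25 rad and contact force between the fingers and rod below 0.1 N and value of joint carriage below 0.12 m), for 0.2 s.
At the end, for the whole second after the job is handed in: the carriage is past the spring catch, within 3 mm of its stop and still; the rod stands in its block's socket (lower end within 12 mm of the socket floor, leaning less than 0.25 rad), let go and at rest; all five nuggets lie in the bowl (value of joint carriage above 0.152 m and velocity of joint carriage below 0.01 m/s and horizontal distance between rod_tip and stand_floor below 0.012 m and z of rod_tip in the frame of stand_floor below 0.012 m and angle between rod's own z axis and vertical below 0.25 rad and contact force between the fingers and rod below 0.1 N and linear speed of rod below 0.03 m/s and horizontal distance between each of nugget0, nugget1, nugget2, nugget3, nugget4 and bowl_floor below 0.055 m and z of each of nugget0, nugget1, nugget2, nugget3, nugget4 in the frame of bowl_floor below 0.042 m); the robot touches nothing.
It fails at once if a nugget leaves the bowl (horizontal distance between any of nugget0, nugget1, nugget2, nugget3, nugget4 and bowl_floor above 0.065 m).
It fails at once if the fingers touch a nugget (contact force between the fingers and nugget0 above 0.5 N or contact force between the fingers and nugget1 above 0.5 N or contact force between the fingers and nugget2 above 0.5 N or contact force between the fingers and nugget3 above 0.5 N or contact force between the fingers and nugget4 above 0.5 N).
It fails at once if a jar or the plate is shifted by more than 30 mm or tipped (distance of any of paint_jar, small_jar, palette from where it was at the start of the episode above 0.03 m or angle between any of paint_jar, small_jar, palette's own z axis and vertical above 0.4 rad).
It also fails if it takes over 72 s, if anything falls off the work surface, if the arm or the gripper's body presses on something with over 40 N, if the wrist force passes 120 N, or if a joint passes its speed limit or range.

## Robot

A 6-joint arm with a two-finger parallel gripper is mounted at the origin on the work surface. World frame = base frame: x ahead of the robot, y to its left, z up, the work surface at z = 0. Lengths are in mm, angles in rad, forces in N, time in s.
With the tool pointing down it reaches from about 350 to 975 mm from the base axis. Payload 7.1 kg.
Tool frame: the origin (TCP) lies midway between the tips of the shut fingers; the grasp point (between the pads) lies 19 mm behind it (arm.tcp_to_grasp is the distance from the TCP to the grasp point, in mm); z points along the fingers, y is the line along which they close (so a half turn about z gives the same grasp; the last joint's range is limited). The gripper opens to 88 mm and grips with 3 to 60 N. Pads are 20 mm wide; open, the fingers measure 115 mm over their backs; the gripper's body (75 mm by 178 mm) begins 61 mm behind the grasp point.
Start: joints at [1.317, 0.423, 1.63, -0, 1.089, -0.019], TCP at [145.374, 607.841, 222.675] pointing down, gripper open.
Joint ranges: [-3, 3], [-0.9, 2.11], [0.09, 2.58], [-1.31, 4.45], [0.11, 2.69], [-2.54, 2.54]. Speed limits (rad/s): [2.39, 2.39, 3.01, 3.14, 3.14, 3.14].

## Interface

Orientations are given as a unit quaternion [x, y, z, w].
In Python, from plant import arm gives the robot as it stands.
- The arm moves only by the tool apply_moves, never from a script. Its argument "increments" is a list of rows, each a list of 2 entries, a list of its own where there are three numbers: the shift along the tool's x, y, z in m, then the turn, a rotation vector about the tool's x, y, z in rad. A call has 1 to 5 rows; each row is the pose to reach, as a shift and turn from the pose commanded when the call began, along the tool's axes at that moment; what a row does not reach only later rows make up. A row lasts 1/12 s, in which the tool goes at most 41.7 mm and 7.16 degrees, less where a joint would pass 70% of its speed; a pose out of reach is approached as far as the arm can. A call with a gripper value outside its range is refused whole. "hand" is the opening, from 0 (shut) to 1 (fully open), set as the call begins (left out, the last holds). The fingers move at their own pace and stop on an object; the grip force is fixed at half the most. Time passes only in rows, so rows that repeat a pose let the fingers close. It gives the time, the measured TCP pose, the force, the opening and the grip force at its end, in the units of the state.
- arm.state(): the state, without advancing time (a new reading comes with each control period).
- arm.snapshot(name): name is "scene" or "top" or "wrist"; returns the picture (420x560x3 uint8, red, green, blue); there is no depth.
- arm.camera_params(name): a dict with "fovy" (degrees; the focal length in pixels is half the picture's height over the tangent of half this angle, whatever the lens; pixels are square), "cx", "cy" (the principal point, pixels), "eye" and "rotation" of the camera in the world; the wrist camera has in their place "T_tool_cam" (4x4, takes a point from camera to tool coordinates, whose origin is the TCP and whose axes are the flange's). Camera axes: x right, y up, looking along -z (the intrinsics and any distortion apply to the point x, -y, -z); pixel columns grow to the right and rows downward; lengths in mm; the calibration is good to about 2 mm. A picture is of the moment at which its call begins: read the wrist's pose just before it. camera_params takes no time and is no camera call.
- arm.hand_in(): hands the job in; it is judged then, once.
Trained networks look in the newest picture that a camera, given by its name, has taken for a name from the list of things; names that differ only in an ending like _2 or _b are one class to them, and where a whole thing is asked for, a point or a joint stands for the part that bears it (a point fixed in the world has none). Each returns a list of dicts, best first, with "confidence" (0 to 1); they miss things now and then, are a little off and sometimes report something else, mostly with a low value. They report only what shows in the picture. A call takes as long as a camera call. They do not tell look-alikes from the thing itself.
- arm.regions_of(label, camera): "mask" (420x560 bool, what is visible of it).
- arm.spot_point(label, camera): "point" ([x, y, z] in mm, in world coordinates, good to about 4 mm: a listed point, or the origin of a listed thing).
The state is a dict: "time": time; "joints": joint angles; "qd": joint speeds; "joint_efforts": joint torques, N m; "tool_pos": TCP position; "tcp_rot": TCP orientation; "contact_force": force on the tool from outside, world axes, zero at the start; "torque": the same for the moment, N m; "opening": finger opening in mm; "grip_force": force on a finger pad.
Only numpy, scipy, OpenCV 4.12 (cv2) and the standard library are available. Lean on these libraries where they do the work, as an engineer would, in place of code of your own. Each camera call takes 0.05 s, during which the arm holds its last target. There are 200 camera calls.

## Working session

There is one attempt and no reset: what is moved stays moved. The work goes in short steps, Python scripts to look and compute and a tool call to move; the robot and the scene stay as the last step left them, time stands still between calls to the robot, and variables do not carry over. Pictures are saved under pics/ and viewed, at most 10 in all, crops included, and the job is handed in when it is done.

Besides the shell and the picture viewer there is one more tool, called as name([rows], argument=value, ...), one row to a line, values as JSON. apply_moves: Moves the arm, as the interface text tells. Its arguments: {"type":"object","properties":{"increments":{"type":"array","items":{"type":"array"}},"hand":{"type":"number"}},"required":["increments"]}

```bash
mkdir -p pics; ls; python3 - <<'E'
from plant import arm
import cv2,numpy as np
s=arm.state();print({k:np.round(v,3) for k,v in s.items()})
ims=[]
for c in("scene","top"):
    im=arm.snapshot(c);ims.append(im)
    cv2.imwrite(f"pics/{c}0.png",im[:,:,::-1])
    p=arm.camera_params(c);print(c,{k:np.round(v,3).tolist() for k,v in p.items() if not isinstance(v,str)})
    for l in("rod","rod_tip","rod_grip","stand","stand_floor","bowl_floor","push_face","push_under_lamp","lamp_front","station","nugget0","paint_jar","small_jar","palette"):
        r=arm.spot_point(l,c);print(l,[(np.round(d["point"]).tolist(),round(d["confidence"],2)) for d in r[:5]])
print(arm.camera_params("wrist"))
E
```

```text
pics
{'time': np.float64(0.0), 'joints': array([ 1.317,  0.424,  1.631,  0.   ,  1.089, -0.019]), 'qd': array([ 0.   ,  0.   , -0.001, -0.   , -0.002,  0.001]), 'joint_efforts': array([ 1.0000e-03, -5.4463e+01, -2.7367e+01,  6.4000e-02,  2.3000e-02,
       -0.0000e+00]), 'tool_pos': array([145.24 , 607.325, 221.924]), 'tcp_rot': array([ 0.117,  0.993, -0.001, -0.   ]), 'contact_force': array([-0.199,  0.343, -0.852]), 'torque': array([ 0.011, -0.008, -0.004]), 'grip_force': np.float64(0.0), 'opening': np.float64(87.706)}
scene {'fovy': 45.174, 'cx': 278.888, 'cy': 204.965, 'eye': [1087.808, 871.313, 898.55], 'rotation': [0.119, 0.449, 0.861, 0.206]}
rod [([576.0, -398.0, -2.0], 0.65), ([564.0, -66.0, 26.0], 0.63), ([404.0, -260.0, -2.0], 0.6)]
rod_tip [([575.0, -395.0, -1.0], 0.72), ([401.0, -263.0, -1.0], 0.57)]
rod_grip [([498.0, -310.0, 164.0], 0.89), ([404.0, -259.0, 150.0], 0.65), ([629.0, -54.0, 1.0], 0.56)]
stand [([496.0, -307.0, -3.0], 0.95), ([496.0, -566.0, 2.0], 0.73), ([628.0, -54.0, 2.0], 0.24)]
stand_floor [([497.0, -560.0, 8.0], 0.95), ([497.0, -307.0, 12.0], 0.61)]
b
[... 1323 characters left out ...]
, -1.0], 0.68)]
nugget0 [([576.0, -40.0, 29.0], 0.49), ([530.0, -63.0, 29.0], 0.46), ([555.0, -17.0, 31.0], 0.37)]
paint_jar [([530.0, 275.0, -2.0], 0.67)]
small_jar [([686.0, 327.0, -0.0], 0.77), ([526.0, 272.0, -4.0], 0.34)]
palette [([700.0, -349.0, 1.0], 0.96)]
{'fovy': 70.65544809656912, 'cx': 279.7620376146817, 'cy': 210.94381504060556, 'T_tool_cam': array([[ 2.76498463e-04,  9.58156762e-01,  2.86243853e-01,
         8.08917896e+01],
       [ 9.99999693e-01, -4.74660859e-04,  6.22899430e-04,
        -1.77096615e-01],
       [ 7.32704054e-04,  2.86243593e-01, -9.58156599e-01,
        -1.62035790e+02],
       [ 0.00000000e+00,  0.00000000e+00,  0.00000000e+00,
         1.00000000e+00]])}
```

View pics/scene0.png

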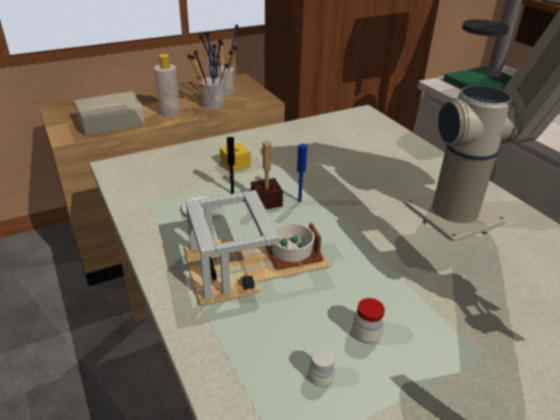

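View pics/top0.png

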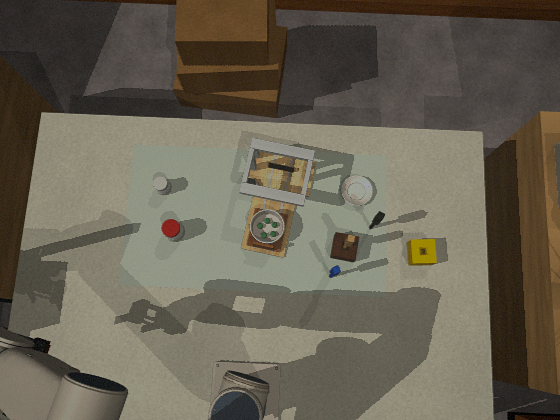

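```bash
python3 - <<'E'
import cv2,numpy as np
a=cv2.imread("pics/scene0.png")[125:215,205:325];b=cv2.imread("pics/top0.png")[195:295,310:450]
f=lambda i:cv2.resize(i,(390,int(390*i.shape[0]/i.shape[1])),interpolation=cv2.INTER_CUBIC)
A,B=f(a),f(b);h=min(len(A),len(B));cv2.imwrite("pics/crop.png",np.hstack([A[:h],B[:h]]))
E
```

```text
(no output)
```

View pics/crop.png

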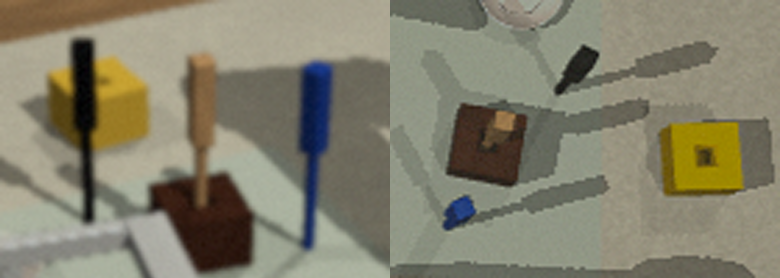

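Wooden rod at scene (267,160), in the dark block at (267,193). Look-alikes are the black rod at (232,165), the blue rod at (302,170) and the yellow block at (235,157). In the crop the wooden rod stands in the dark block, so I'm going there.

apply_moves([
  [[-0.034, -0.023, -0.008], [0, 0, 0]],
  [[-0.068, -0.047, -0.016], [0, 0, 0]],
  [[-0.102, -0.07, -0.024], [0, 0, 0]],
  [[-0.136, -0.094, -0.032], [0, 0, 0]],
  [[-0.17, -0.117, -0.04], [0, 0, 0]],
], hand=1)

```text
time: 1.92
tool_pos: [283.0, 454.3, 262.7]
tcp_rot: [0.117, 0.993, 0.0, 0.0]
contact_force: [1.0, 0.7, -0.4]
opening: 87.8
grip_force: 0.0
```

apply_moves([
  [[-0.034, -0.023, -0.008], [0, 0, 0]],
  [[-0.068, -0.047, -0.016], [0, 0, 0]],
  [[-0.102, -0.07, -0.024], [0, 0, 0]],
  [[-0.136, -0.094, -0.032], [0, 0, 0]],
  [[-0.17, -0.117, -0.04], [0, 0, 0]],
])

```text
time: 2.33
tool_pos: [420.1, 302.2, 302.6]
tcp_rot: [0.117, 0.993, 0.0, 0.0]
contact_force: [0.4, 0.6, -0.7]
opening: 88.1
grip_force: 0.0
```

apply_moves([
  [[-0.014, -0.038, 0], [0, 0, 0]],
  [[-0.028, -0.076, 0], [0, 0, 0]],
  [[-0.042, -0.114, 0], [0, 0, 0]],
  [[-0.056, -0.152, 0], [0, 0, 0]],
  [[-0.07, -0.19, 0], [0, 0, 0]],
])

```text
time: 2.75
tool_pos: [442.8, 101.0, 302.2]
tcp_rot: [0.117, 0.993, 0.0, 0.0]
contact_force: [-0.0, 0.0, 0.4]
opening: 87.8
grip_force: 0.0
```

apply_moves([
  [[-0.014, -0.038, 0], [0, 0, 0]],
  [[-0.028, -0.076, 0], [0, 0, 0]],
  [[-0.042, -0.114, 0], [0, 0, 0]],
  [[-0.056, -0.152, 0], [0, 0, 0]],
  [[-0.07, -0.19, 0], [0, 0, 0]],
])

```text
time: 3.17
tool_pos: [466.7, -100.3, 302.3]
tcp_rot: [0.117, 0.993, -0.0, 0.0]
contact_force: [1.7, 0.9, 0.1]
opening: 87.9
grip_force: 0.0
```

apply_moves([
  [[-0.014, -0.038, 0], [0, 0, 0]],
  [[-0.028, -0.076, 0], [0, 0, 0]],
  [[-0.042, -0.114, 0], [0, 0, 0]],
  [[-0.056, -0.152, 0], [0, 0, 0]],
  [[-0.07, -0.17, 0], [0, 0, 0]],
])

```text
time: 3.58
tool_pos: [494.8, -283.9, 302.1]
tcp_rot: [0.118, 0.993, -0.001, 0.0]
contact_force: [0.4, 0.1, 0.3]
opening: 87.9
grip_force: 0.0
```

```bash
cat > h.py <<'E'
from plant import arm
import numpy as np,cv2
from scipy.spatial.transform import Rotation as R
def cam(c,s=None):
    p=arm.camera_params(c);f=210/np.tan(np.radians(p["fovy"]/2))
    if c=="wrist":
        T=np.eye(4);T[:3,:3]=R.from_quat(s["tcp_rot"]).as_matrix();T[:3,3]=s["tool_pos"];T=T@p["T_tool_cam"]
        return f,p["cx"],p["cy"],T[:3,:3],T[:3,3]
    return f,p["cx"],p["cy"],R.from_quat(p["rotation"]).as_matrix(),np.array(p["eye"])
def proj(P,C):
    f,cx,cy,M,e=C;q=(np.atleast_2d(P)-e)@M
    return np.c_[cx+f*q[:,0]/-q[:,2],cy-f*q[:,1]/-q[:,2]]
def ray(uv,z,C):
    f,cx,cy,M,e=C;uv=np.atleast_2d(uv)
    d=np.c_[(uv[:,0]-cx)/f,-(uv[:,1]-cy)/f,-np.ones(len(uv))]@M.T
    return e+d*((z-e[2])/d[:,2])[:,None]
def togo(target,s):
    return R.from_quat(s["tcp_rot"]).inv().apply(np.array(target)-s["tool_pos"])/1000
E
python3 - <<'E'
from h import *
s=arm.state();print(np.round(s["tool_pos"],1),np.round(s["joints"],2),arm.camera_params("wrist").keys(),arm.camera_params("top").keys())
im=arm.snapshot("wrist");C=cam("wrist",s)
for l in("rod","rod_grip","rod_tip","stand","stand_floor"):
    for d in arm.spot_point(l,"wrist")[:3]:print(l,np.round(d["point"],1),round(d["confidence"],2))
v=im[:,:,::-1].copy()
for z,c in((60,(0,255,255)),(210,(255,0,255))):
    u=proj([[498.5,-307,z]],C)[0];cv2.circle(v,tuple(int(i) for i in u),3,c,1)
for l in("stand","rod"):
  for d in arm.regions_of(l,"wrist")[:2]:
    m=d["mask"].astype(np.uint8);cs=max(cv2.findContours(m,0,2)[0],key=cv2.contourArea)
    print(l,d["confidence"],m.sum(),cv2.minAreaRect(cs))
cv2.imwrite("pics/w1.png",v)
E
```

```text
[ 494.8 -283.9  302.1] [-0.54  0.26  1.68 -0.    1.21 -1.87] dict_keys(['fovy', 'cx', 'cy', 'T_tool_cam']) dict_keys(['fovy', 'cx', 'cy', 'eye', 'rotation'])
rod [ 398.5 -259.3   -1. ] 0.95
rod [ 5.712e+02 -4.001e+02 -4.000e-01] 0.65
rod [ 495.2 -306.8   10.8] 0.64
rod_grip [ 574.  -396.   152.7] 0.64
rod_grip [ 404.6 -265.3  154.5] 0.59
rod_grip [ 494.3 -304.6  159.2] 0.58
rod_tip [ 578.5 -394.3   -1.9] 0.56
rod_tip [555.6 -40.   32.6] 0.22
stand [ 500.2 -305.1   -0. ] 0.95
stand [ 498.  -563.     4.6] 0.82
stand_floor [ 493.1 -565.9    9.3] 0.85
stand_floor [ 496.5 -310.    10. ] 0.77
stand_floor [560.1 -16.7  29. ] 0.69
stand 0.95 2834 ((264.1098327636719, 183.73260498046875), (61.46124267578125, 59.1342887878418), 85.76361083984375)
stand 0.63 4106 ((100.16862487792969, 220.91598510742188), (57.86539840698242, 80.29945373535156), 71.1139144897461)
rod 0.8 1073 ((258.5, 206.5), (53.0, 27.0), 90.0)
rod 0.66 908 ((209.8266143798828, 274.9510803222656), (14.334138870239258, 88.59899139404297), 18.778032302856445)
```

View pics/w1.png

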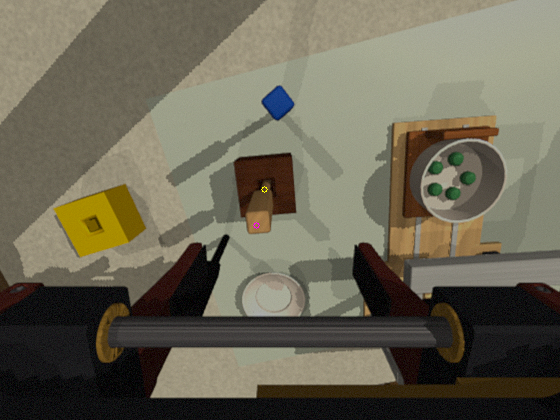

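```bash
python3 - <<'E'
import cv2
v=cv2.imread("pics/w1.png")[145:245,225:305];cv2.imwrite("pics/w1c.png",cv2.resize(v,(480,600),interpolation=cv2.INTER_CUBIC))
E
```

```text
(no output)
```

View pics/w1c.png

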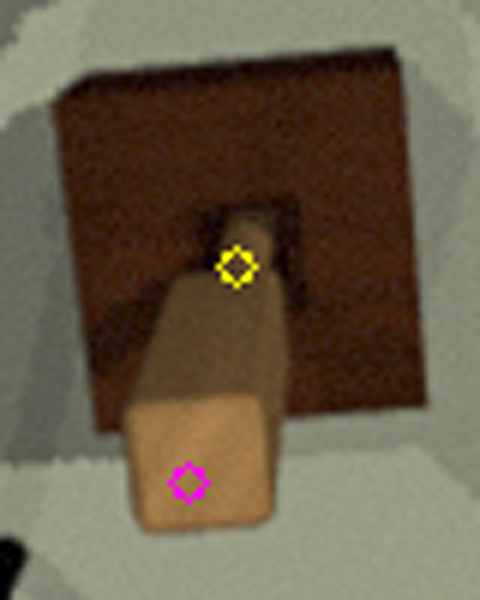

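```bash
python3 - <<'E'
from h import *
s=arm.state();C=cam("wrist",s)
for n,z,q in(("stand",60,[(57,103),(400,68),(427,405),(95,433)]),("handle",210,[(126,405),(266,394),(274,524),(141,532)]),("socket",60,[(250,257)])):
    P=ray(np.array(q)/6+[225,145],z,C)[:,:2];print(n,P.round(1).tolist(),P.mean(0).round(1))
    if len(P)==4:
        for i in range(4):
            e=P[(i+1)%4]-P[i];print(np.hypot(*e).round(1),np.degrees(np.arctan2(e[1],e[0])).round(1))
E
```

```text
stand [[452.5, -331.9], [462.7, -254.7], [541.5, -265.9], [530.0, -344.5]] [ 496.7 -299.3]
77.9 82.4
79.6 -8.1
79.5 -98.3
78.6 170.8
handle [[484.7, -307.5], [487.9, -286.7], [508.2, -290.5], [504.8, -310.6]] [ 496.4 -298.8]
21.0 81.3
20.7 -10.6
20.4 -99.7
20.3 171.2
socket [[497.0, -298.1]] [ 497.  -298.1]
```

```bash
python3 - <<'E'
from h import *
s=arm.state();print(s["tool_pos"],s["tcp_rot"],s["time"])
s2=dict(s);s2["tool_pos"]=np.array([494.8,-283.9,302.1]);s2["tcp_rot"]=np.array([.118,.993,-.001,0])
for q in(s,s2):
  C=cam("wrist",q);print(proj([[498.5,-307,60],[498.5,-307,210]],C))
im=arm.snapshot("wrist");m=cv2.imread("pics/w1.png")[:,:,::-1]
a=cv2.cvtColor(im,7).astype(np.float32)[60:240,150:400];b=cv2.cvtColor(np.ascontiguousarray(m),7).astype(np.float32)[60:240,150:400]
print(cv2.phaseCorrelate(b,a))
C=cam("wrist",s)
for n,z,q in(("stand",60,[(57,103),(400,68),(427,405),(95,433)]),("handle",210,[(126,405),(266,394),(274,524),(141,532)])):
    print(n,ray(np.mean(q,0)/6+[225,145],z,cam("wrist",s2)))
E
```

```text
[ 495.21208814 -278.53909512  302.11022243] [ 1.16409978e-01  9.93201241e-01  8.96177368e-05 -6.59001568e-05] 3.9833
[[260.74320976 190.30630892]
 [250.50581197 226.4829498 ]]
[[264.93759602 189.69597648]
 [256.57781119 225.63548318]]
((-4.289489761939194, 0.7900491204430153), 0.809267748006185)
stand [[ 495.12406912 -304.90994359   60.        ]]
handle [[ 495.82979408 -304.37532567  210.        ]]
```

```bash
python3 - <<'E'
from h import *
s=arm.state();print(togo([496.5,-305,230],s))
E
```

```text
[-0.00720446 -0.02535595  0.07221139]
```

apply_moves([
  [[-0.002, -0.008, 0.02], [0, 0, -0.03]],
  [[-0.005, -0.017, 0.04], [0, 0, -0.063]],
  [[-0.007, -0.025, 0.06], [0, 0, -0.063]],
  [[-0.007, -0.025, 0.072], [0, 0, -0.063]],
  [[-0.007, -0.025, 0.072], [0, 0, -0.063]],
])

```text
time: 4.45
tool_pos: [495.0, -304.3, 227.4]
tcp_rot: [0.086, 0.996, 0.001, -0.002]
contact_force: [-0.8, 0.2, -0.2]
opening: 87.6
grip_force: 0.0
```

apply_moves([
  [[0, 0, 0], [0, 0, 0]],
  [[0, 0, 0], [0, 0, 0]],
  [[0, 0, 0], [0, 0, 0]],
])

```text
time: 4.7
tool_pos: [497.1, -305.7, 231.4]
tcp_rot: [0.086, 0.996, -0.0, 0.001]
contact_force: [0.6, 0.5, 0.1]
opening: 88.1
grip_force: 0.0
```

```bash
python3 - <<'E'
from h import *
s=arm.state();C=cam("wrist",s);im=arm.snapshot("wrist");v=im[:,:,::-1].copy()
print(s["tool_pos"],R.from_quat(s["tcp_rot"]).as_matrix()[:,1])
for l in("rod_grip","rod_tip","stand","stand_floor"):
    for d in arm.spot_point(l,"wrist")[:3]:print(l,np.round(d["point"],1),round(d["confidence"],2))
for z,c in((60,(0,255,255)),(210,(255,0,255))):
    u=proj([[496.5,-305,z]],C)[0];cv2.circle(v,tuple(int(i) for i in u),2,c,1);print(u)
cv2.imwrite("pics/w2.png",v);cv2.imwrite("pics/w2c.png",cv2.resize(v[130:300,180:370],None,fx=3.5,fy=3.5,interpolation=2))
E
```

```text
[ 497.12059063 -305.7230522   231.3671491 ] [ 1.70444627e-01  9.85366940e-01 -7.88526013e-04]
rod_grip [ 499.  -306.5  162.5] 0.97
rod_grip [ 573.4 -398.1  151.9] 0.78
rod_grip [ 406.4 -263.8  150. ] 0.6
rod_tip [ 579.8 -398.7   -1.6] 0.91
rod_tip [ 404.7 -260.6   -2. ] 0.84
rod_tip [ 500. -304.    8.] 0.59
stand [ 4.986e+02 -3.014e+02 -3.000e-01] 0.67
stand [ 499.1 -564.1    2.9] 0.61
stand_floor [ 499.9 -305.    10.8] 0.93
stand_floor [ 493.3 -564.4    8.4] 0.7
[280.62173292 194.5506092 ]
[280.93168214 247.15532401]
```

View pics/w2c.png

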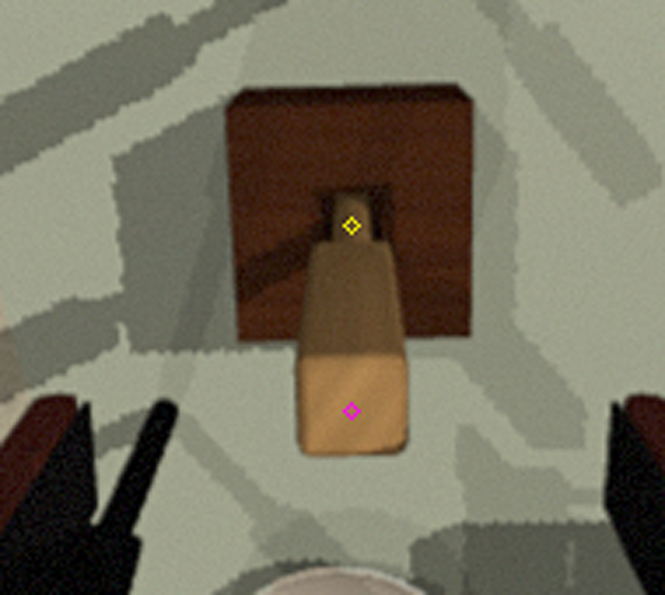

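The rod's top and the socket both sit on my markers, and the handle is square to the fingers. Descending and gripping.

apply_moves([
  [[0, 0, 0.02], [0, 0, 0]],
  [[0, 0, 0.045], [0, 0, 0]],
  [[0, 0, 0.07], [0, 0, 0]],
  [[0, 0, 0.085], [0, 0, 0]],
  [[0, 0, 0.09], [0, 0, 0]],
])

```text
time: 5.37
tool_pos: [495.0, -304.9, 137.5]
tcp_rot: [0.086, 0.996, 0.001, -0.002]
contact_force: [-0.1, 0.6, -0.0]
opening: 88.0
grip_force: 0.0
```

apply_moves([
  [[0, 0, 0], [0, 0, 0]],
  [[0, 0, 0], [0, 0, 0]],
  [[0, 0, 0], [0, 0, 0]],
  [[0, 0, 0], [0, 0, 0]],
  [[0, 0, 0], [0, 0, 0]],
], hand=0)

```text
time: 5.78
tool_pos: [496.9, -306.2, 141.0]
tcp_rot: [0.086, 0.996, -0.0, 0.001]
contact_force: [-0.5, -0.0, 0.2]
opening: 58.0
grip_force: 0.0
```

apply_moves([
  [[0, 0, 0], [0, 0, 0]],
  [[0, 0, 0], [0, 0, 0]],
  [[0, 0, 0], [0, 0, 0]],
  [[0, 0, 0], [0, 0, 0]],
  [[0, 0, 0], [0, 0, 0]],
])

```text
time: 6.2
tool_pos: [496.4, -305.8, 140.0]
tcp_rot: [0.086, 0.996, -0.0, 0.0]
contact_force: [-0.6, 0.2, -0.1]
opening: 24.7
grip_force: 0.0
```

```bash
python3 - <<'E'
from h import *
s=arm.state();print({k:np.round(s[k],3) for k in("time","tool_pos","tcp_rot","contact_force","opening","grip_force","joints")})
print(togo([551-28*.985,-43.5+28*.17,300],s), R.from_quat(s["tcp_rot"]).as_matrix().round(3))
E
```

```text
{'time': np.float64(6.2), 'tool_pos': array([ 496.385, -305.814,  139.994]), 'tcp_rot': array([ 0.086,  0.996, -0.   ,  0.   ]), 'contact_force': array([-0.593,  0.152, -0.058]), 'opening': np.float64(24.656), 'grip_force': np.float64(0.0), 'joints': array([-0.573,  0.469,  1.782, -0.   ,  0.891, -1.972])}
[ 0.01901058  0.26776096 -0.16001265] [[-0.985  0.171  0.   ]
 [ 0.171  0.985 -0.   ]
 [-0.    -0.    -1.   ]]
```

apply_moves([
  [[0, 0, 0], [0, 0, 0]],
  [[0, 0, 0], [0, 0, 0]],
  [[0, 0, 0], [0, 0, 0]],
  [[0, 0, 0], [0, 0, 0]],
], hand=0)

```text
time: 6.53
tool_pos: [496.4, -305.8, 139.9]
tcp_rot: [0.086, 0.996, 0.0, -0.0]
contact_force: [-1.4, 0.1, 0.7]
opening: 21.7
grip_force: 30.0
```

apply_moves([
  [[0, 0, -0.01], [0, 0, 0]],
  [[0, 0, -0.03], [0, 0, 0]],
  [[0, 0, -0.055], [0, 0, 0]],
  [[0, 0, -0.08], [0, 0, 0]],
  [[0, 0, -0.1], [0, 0, 0]],
])

```text
time: 6.95
tool_pos: [496.7, -306.0, 242.4]
tcp_rot: [0.086, 0.996, -0.0, 0.001]
contact_force: [0.5, -0.1, -0.4]
opening: 22.0
grip_force: 30.0
```

apply_moves([
  [[0, 0, -0.01], [0, 0, 0]],
  [[0, 0.015, -0.01], [0, 0, 0]],
  [[-0.001, 0.045, -0.01], [0, 0, 0]],
  [[-0.003, 0.08, -0.01], [0, 0, 0]],
  [[-0.004, 0.115, -0.01], [0, 0, 0]],
])

```text
time: 7.37
tool_pos: [519.3, -191.4, 248.9]
tcp_rot: [0.087, 0.996, 0.0, -0.001]
contact_force: [0.4, 0.6, -0.4]
opening: 22.0
grip_force: 30.0
```

apply_moves([
  [[-0.001, 0.034, 0], [0, 0, 0]],
  [[-0.002, 0.066, 0], [0, 0, 0]],
  [[-0.003, 0.09, 0], [0, 0, 0]],
  [[-0.004, 0.1, 0], [0, 0, 0]],
  [[-0.004, 0.105, 0], [0, 0, 0]],
])

```text
time: 7.78
tool_pos: [541.5, -88.3, 249.1]
tcp_rot: [0.085, 0.996, 0.0, -0.001]
contact_force: [0.9, -0.9, -0.3]
opening: 21.8
grip_force: 30.0
```

apply_moves([
  [[0, 0, 0], [0, 0, 0]],
  [[0, 0, 0], [0, 0, 0]],
  [[0, 0, 0], [0, 0, 0]],
])

```text
time: 8.03
tool_pos: [541.6, -91.4, 249.7]
tcp_rot: [0.086, 0.996, -0.0, -0.0]
contact_force: [0.6, 0.3, -1.2]
opening: 21.7
grip_force: 30.0
```

```bash
python3 - <<'E'
from h import *
s=arm.state();print({k:np.round(s[k],3) for k in("time","tool_pos","tcp_rot","contact_force","opening","grip_force")})
C=cam("wrist",s);im=arm.snapshot("wrist");v=im[:,:,::-1].copy()
for l in("rod_tip","rod_grip","bowl_floor","push_face","nugget0"):
    for d in arm.spot_point(l,"wrist")[:5]:print(l,np.round(d["point"],1),round(d["confidence"],2))
a=np.linspace(0,6.28,60)
for r,z,c in((50,29,(0,255,0)),(54,70,(0,255,255))):
    for u in proj(np.c_[551+r*np.cos(a),-43.5+r*np.sin(a),z+0*a],C):cv2.circle(v,tuple(int(i) for i in u),1,c,-1)
cv2.imwrite("pics/w3.png",v)
E
```

```text
{'time': np.float64(8.033), 'tool_pos': array([541.56 , -91.403, 249.704]), 'tcp_rot': array([ 0.086,  0.996, -0.   , -0.   ]), 'contact_force': array([ 0.551,  0.25 , -1.186]), 'opening': np.float64(21.709), 'grip_force': np.float64(29.999)}
rod_tip [ 402.2 -261.1   -1.1] 0.6
rod_tip [544.2 -89.8 119. ] 0.57
rod_grip [ 406.1 -264.8  153.5] 0.9
rod_grip [538.  -93.7 270.6] 0.87
bowl_floor [554.3 -38.4  30.2] 0.79
push_face [482.  -28.6  49.2] 0.8
nugget0 [562.6 -62.3  28.8] 0.67
nugget0 [529.1 -31.8  29. ] 0.66
nugget0 [573.9 -40.8  25.3] 0.65
nugget0 [556.1 -16.3  27.5] 0.5
nugget0 [534.8 -61.9  28.8] 0.48
```

View pics/w3.png

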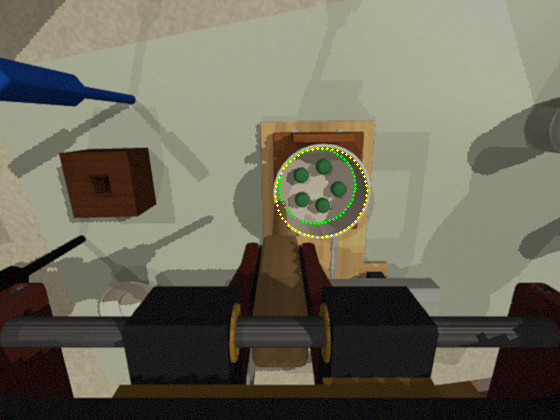

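apply_moves([
  [[0, 0.012, 0], [0, 0, 0]],
  [[-0.001, 0.03, 0], [0, 0, 0]],
  [[-0.001, 0.043, 0], [0, 0, 0]],
  [[-0.001, 0.049, 0], [0, 0, 0]],
  [[-0.001, 0.049, 0], [0, 0, 0]],
])

```text
time: 8.75
tool_pos: [551.4, -40.7, 249.9]
tcp_rot: [0.085, 0.996, 0.0, -0.0]
contact_force: [0.5, 0.8, -0.5]
opening: 22.0
grip_force: 30.0
```

apply_moves([
  [[0, 0, 0.01], [0, 0, 0]],
  [[0, 0, 0.02], [0, 0, 0]],
  [[0, 0, 0.03], [0, 0, 0]],
  [[0, 0, 0.04], [0, 0, 0]],
  [[0, 0, 0.045], [0, 0, 0]],
])

```text
time: 9.17
tool_pos: [550.1, -42.6, 202.7]
tcp_rot: [0.086, 0.996, -0.0, -0.001]
contact_force: [0.1, -0.1, -0.3]
opening: 21.8
grip_force: 30.0
```

apply_moves([
  [[0, 0, 0.01], [0, 0, 0]],
  [[0, 0, 0.02], [0, 0, 0]],
  [[0, 0, 0.03], [0, 0, 0]],
  [[0, 0, 0.037], [0, 0, 0]],
  [[0, 0, 0.04], [0, 0, 0]],
])

```text
time: 9.58
tool_pos: [550.5, -42.3, 163.4]
tcp_rot: [0.086, 0.996, 0.0, -0.001]
contact_force: [0.3, -0.4, -0.2]
opening: 21.8
grip_force: 30.0
```

apply_moves([
  [[0, 0, 0], [0, 0, 0]],
  [[0, 0, 0], [0, 0, 0]],
])

```text
time: 9.75
tool_pos: [551.4, -42.3, 164.9]
tcp_rot: [0.086, 0.996, 0.0, -0.0]
contact_force: [0.5, 0.0, 0.6]
opening: 21.7
grip_force: 30.0
```

```bash
python3 - <<'E'
from h import *
s=arm.state();print({k:np.round(s[k],3) for k in("time","tool_pos","contact_force","opening","grip_force")},togo([551,-43,163.5],s))
E
```

```text
{'time': np.float64(9.75), 'tool_pos': array([551.356, -42.3  , 164.94 ]), 'contact_force': array([0.535, 0.047, 0.563]), 'opening': np.float64(21.676), 'grip_force': np.float64(30.0)} [ 0.00023062 -0.00075031  0.00144031]
```

apply_moves([
  [[0.005, 0, 0.001], [0, 0, 0]],
  [[0.011, 0, 0.001], [0, 0, 0]],
  [[0.017, 0, 0.001], [0, 0, 0]],
  [[0.023, -0.001, 0.001], [0, 0, 0]],
  [[0.028, -0.001, 0.001], [0, 0, 0]],
])

```text
time: 10.17
tool_pos: [522.7, -38.5, 164.2]
tcp_rot: [0.086, 0.996, -0.0, 0.0]
contact_force: [2.3, -1.7, -0.6]
opening: 22.1
grip_force: 30.0
```

apply_moves([
  [[-0.0014, 0.0087, 0], [0, 0, 0]],
  [[-0.0053, 0.0165, 0], [0, 0, 0]],
  [[-0.0115, 0.0227, 0], [0, 0, 0]],
  [[-0.0193, 0.0266, 0], [0, 0, 0]],
  [[-0.028, 0.028, 0], [0, 0, 0]],
])

```text
time: 10.58
tool_pos: [556.7, -14.7, 163.8]
tcp_rot: [0.085, 0.996, 0.0, -0.0]
contact_force: [-0.3, -0.2, -1.0]
opening: 22.0
grip_force: 30.0
```

apply_moves([
  [[-0.0087, -0.0014, 0], [0, 0, 0]],
  [[-0.0165, -0.0053, 0], [0, 0, 0]],
  [[-0.0227, -0.0115, 0], [0, 0, 0]],
  [[-0.0266, -0.0193, 0], [0, 0, 0]],
  [[-0.028, -0.028, 0], [0, 0, 0]],
])

```text
time: 11.0
tool_pos: [579.6, -49.3, 163.8]
tcp_rot: [0.086, 0.996, -0.0, 0.001]
contact_force: [-0.1, -0.0, -0.9]
opening: 22.0
grip_force: 30.0
```

apply_moves([
  [[0.0014, -0.0087, 0], [0, 0, 0]],
  [[0.0053, -0.0165, 0], [0, 0, 0]],
  [[0.0115, -0.0227, 0], [0, 0, 0]],
  [[0.0193, -0.0266, 0], [0, 0, 0]],
  [[0.028, -0.028, 0], [0, 0, 0]],
])

```text
time: 11.42
tool_pos: [547.4, -70.3, 164.8]
tcp_rot: [0.087, 0.996, 0.002, 0.003]
contact_force: [5.2, 12.3, 1.3]
opening: 21.9
grip_force: 30.1
```

apply_moves([
  [[0.0087, 0.0014, 0], [0, 0, 0]],
  [[0.0165, 0.0053, 0], [0, 0, 0]],
  [[0.0227, 0.0115, 0], [0, 0, 0]],
  [[0.0266, 0.0193, 0], [0, 0, 0]],
  [[0.028, 0.028, 0], [0, 0, 0]],
])

```text
time: 11.83
tool_pos: [523.6, -38.0, 164.5]
tcp_rot: [0.086, 0.996, -0.0, 0.001]
contact_force: [0.6, -0.5, -0.3]
opening: 22.1
grip_force: 30.0
```

apply_moves([
  [[-0.0014, 0.0087, 0], [0, 0, 0]],
  [[-0.0053, 0.0165, 0], [0, 0, 0]],
  [[-0.0115, 0.0227, 0], [0, 0, 0]],
  [[-0.0193, 0.0266, 0], [0, 0, 0]],
  [[-0.028, 0.028, 0], [0, 0, 0]],
])

```text
time: 12.25
tool_pos: [556.0, -14.8, 163.4]
tcp_rot: [0.085, 0.996, 0.0, -0.001]
contact_force: [0.4, -0.4, -0.7]
opening: 22.0
grip_force: 30.0
```

apply_moves([
  [[-0.0087, -0.0014, 0], [0, 0, 0]],
  [[-0.0165, -0.0053, 0], [0, 0, 0]],
  [[-0.0227, -0.0115, 0], [0, 0, 0]],
  [[-0.0266, -0.0193, 0], [0, 0, 0]],
  [[-0.028, -0.028, 0], [0, 0, 0]],
])

```text
time: 12.67
tool_pos: [577.9, -49.1, 163.3]
tcp_rot: [0.086, 0.996, 0.0, -0.001]
contact_force: [-2.1, 0.9, 0.5]
opening: 21.8
grip_force: 30.0
```

apply_moves([
  [[0.0014, -0.0087, 0], [0, 0, 0]],
  [[0.0053, -0.0165, 0], [0, 0, 0]],
  [[0.0115, -0.0227, 0], [0, 0, 0]],
  [[0.0193, -0.0266, 0], [0, 0, 0]],
  [[0.028, -0.028, 0], [0, 0, 0]],
])

```text
time: 13.08
tool_pos: [546.4, -71.8, 164.4]
tcp_rot: [0.086, 0.996, -0.0, 0.001]
contact_force: [4.3, 4.3, 0.2]
opening: 22.0
grip_force: 30.0
```

apply_moves([
  [[0.0087, 0.0014, 0], [0, 0, 0]],
  [[0.0165, 0.0053, 0], [0, 0, 0]],
  [[0.0227, 0.0115, 0], [0, 0, 0]],
  [[0.0266, 0.0193, 0], [0, 0, 0]],
  [[0.028, 0.028, 0], [0, 0, 0]],
])

```text
time: 13.5
tool_pos: [523.0, -37.9, 164.1]
tcp_rot: [0.086, 0.996, -0.0, 0.0]
contact_force: [1.0, -0.2, -1.4]
opening: 21.9
grip_force: 30.0
```

```bash
python3 - <<'E'
from h import *
s=arm.state();print({k:np.round(s[k],3) for k in("time","tool_pos","contact_force","opening","grip_force")})
for c in("scene","top"):
  im=arm.snapshot(c)
  if c=="top":t=im
  else: a=im
  for l in("nugget0","bowl_floor","push_face","rod_grip","rod_tip"):
    for d in arm.spot_point(l,c)[:5]:print(c,l,np.round(d["point"],1),round(d["confidence"],2))
C=cam("top");b=cv2.resize(t[195:270,225:315],(480,400),interpolation=2);A=cv2.resize(a[180:280,190:340],(600,400),interpolation=2)
cv2.imwrite("pics/st.png",cv2.resize(np.hstack([A,b]),(800,296))[:,:,::-1])
E
```

```text
{'time': np.float64(13.5), 'tool_pos': array([523.038, -37.941, 164.126]), 'contact_force': array([ 0.971, -0.197, -1.449]), 'opening': np.float64(21.853), 'grip_force': np.float64(29.999)}
scene nugget0 [529.  -71.1  28.6] 0.59
scene nugget0 [516.2 -40.6  25. ] 0.56
scene nugget0 [568.7 -82.9  28.7] 0.55
scene bowl_floor [555.9 -44.1  30. ] 0.66
scene push_face [483.  -31.8  48. ] 0.76
scene rod_grip [527.9 -38.4 187.7] 0.75
scene rod_grip [ 578.1 -394.9  147.6] 0.67
scene rod_tip [527.2 -41.5  35.9] 0.85
scene rod_tip [ 572.4 -396.6   -1.6] 0.74
scene rod_tip [530.8 -33.8  38.9] 0.24
top nugget0 [ 498.2 -302.8    1.1] 0.52
top bowl_floor [551.2 -45.7  33.9] 0.53
top rod_grip [ 577.  -398.4  149. ] 0.53
top rod_grip [ 401.4 -262.2  146.2] 0.52
top rod_tip [ 400.2 -264.2   -2.1] 0.67
top rod_tip [ 573.9 -398.2    4.4] 0.64
```

View pics/st.png

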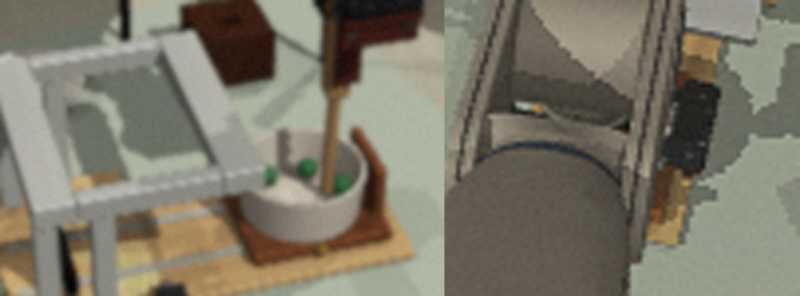

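apply_moves([
  [[-0.0014, 0.0087, 0], [0, 0, 0]],
  [[-0.0053, 0.0165, 0], [0, 0, 0]],
  [[-0.0115, 0.0227, 0], [0, 0, 0]],
  [[-0.0193, 0.0266, 0], [0, 0, 0]],
  [[-0.028, 0.028, 0], [0, 0, 0]],
])

```text
time: 14.52
tool_pos: [556.9, -14.8, 164.0]
tcp_rot: [0.085, 0.996, 0.0, 0.0]
contact_force: [-0.1, 0.6, -0.2]
opening: 22.3
grip_force: 30.0
```

apply_moves([
  [[-0.0087, -0.0014, 0], [0, 0, 0]],
  [[-0.0165, -0.0053, 0], [0, 0, 0]],
  [[-0.0227, -0.0115, 0], [0, 0, 0]],
  [[-0.0266, -0.0193, 0], [0, 0, 0]],
  [[-0.028, -0.028, 0], [0, 0, 0]],
])

```text
time: 14.93
tool_pos: [577.7, -48.7, 163.4]
tcp_rot: [0.086, 0.996, 0.0, -0.002]
contact_force: [-4.4, 2.8, 1.6]
opening: 22.1
grip_force: 30.0
```

apply_moves([
  [[0.0014, -0.0087, 0], [0, 0, 0]],
  [[0.0053, -0.0165, 0], [0, 0, 0]],
  [[0.0115, -0.0227, 0], [0, 0, 0]],
  [[0.0193, -0.0266, 0], [0, 0, 0]],
  [[0.028, -0.028, 0], [0, 0, 0]],
])

```text
time: 15.35
tool_pos: [545.5, -71.4, 164.1]
tcp_rot: [0.086, 0.996, 0.0, 0.0]
contact_force: [-0.2, -0.5, -0.6]
opening: 21.6
grip_force: 30.0
```

apply_moves([
  [[0.0087, 0.0014, 0], [0, 0, 0]],
  [[0.0165, 0.0053, 0], [0, 0, 0]],
  [[0.0227, 0.0115, 0], [0, 0, 0]],
  [[0.0266, 0.0193, 0], [0, 0, 0]],
  [[0.028, 0.028, 0], [0, 0, 0]],
])

```text
time: 15.77
tool_pos: [523.5, -38.1, 164.2]
tcp_rot: [0.086, 0.996, -0.0, 0.001]
contact_force: [4.5, -0.4, -0.1]
opening: 22.2
grip_force: 30.0
```

apply_moves([
  [[-0.004, 0, 0], [0, 0, 0]],
  [[-0.004, 0, -0.01], [0, 0, 0]],
  [[-0.004, 0, -0.02], [0, 0, 0]],
  [[-0.004, 0, -0.03], [0, 0, 0]],
  [[-0.004, 0, -0.04], [0, 0, 0]],
])

```text
time: 16.18
tool_pos: [527.6, -39.4, 205.2]
tcp_rot: [0.086, 0.996, -0.0, 0.0]
contact_force: [0.2, -0.6, -0.1]
opening: 22.1
grip_force: 30.0
```

apply_moves([
  [[0, 0, -0.015], [0, 0, 0]],
  [[0, 0, -0.03], [0, 0, 0]],
  [[0, 0, -0.04], [0, 0, 0]],
  [[0, 0, -0.046], [0, 0, 0]],
  [[0, 0, -0.046], [0, 0, 0]],
])

```text
time: 16.6
tool_pos: [528.2, -39.4, 251.7]
tcp_rot: [0.086, 0.996, -0.0, 0.001]
contact_force: [0.6, 0.8, 0.1]
opening: 21.7
grip_force: 30.0
```

apply_moves([
  [[-0.001, -0.025, 0], [0, 0, 0]],
  [[-0.002, -0.06, 0], [0, 0, 0]],
  [[-0.003, -0.08, 0], [0, 0, 0]],
  [[-0.003, -0.085, 0], [0, 0, 0]],
  [[-0.003, -0.085, 0], [0, 0, 0]],
])

```text
time: 17.02
tool_pos: [515.2, -124.4, 249.3]
tcp_rot: [0.087, 0.996, 0.0, -0.001]
contact_force: [0.0, 0.6, -0.5]
opening: 21.9
grip_force: 30.0
```

apply_moves([
  [[0, 0, 0], [0, 0, 0]],
  [[0, 0, 0], [0, 0, 0]],
  [[0, 0, 0], [0, 0, 0]],
])

```text
time: 17.27
tool_pos: [515.9, -122.5, 249.8]
tcp_rot: [0.085, 0.996, 0.0, -0.0]
contact_force: [0.0, -0.2, -1.0]
opening: 22.0
grip_force: 30.0
```

```bash
python3 - <<'E'
from h import *
s=arm.state();print({k:np.round(s[k],3) for k in("time","tool_pos","tcp_rot","contact_force","opening","grip_force")})
C=cam("wrist",s);im=arm.snapshot("wrist");v=im[:,:,::-1].copy()
for l in("rod_tip","rod_grip","bowl_floor","stand_floor","nugget0"):
    for d in arm.spot_point(l,"wrist")[:5]:print(l,np.round(d["point"],1),round(d["confidence"],2))
a=np.linspace(0,6.28,60)
for x,y in((562.6,-62.3),(529,-31.8),(574,-40.8),(556,-16.3),(535,-62)):
    u=proj([[x,y,36]],C)[0];cv2.circle(v,tuple(int(i) for i in u),2,(0,0,255),-1)
cv2.imwrite("pics/w4.png",v)
E
```

```text
{'time': np.float64(17.267), 'tool_pos': array([ 515.883, -122.464,  249.774]), 'tcp_rot': array([ 0.085,  0.996,  0.   , -0.   ]), 'contact_force': array([ 0.006, -0.177, -1.034]), 'opening': np.float64(22.011), 'grip_force': np.float64(30.0)}
rod_tip [ 400.4 -262.6   -2.1] 0.79
rod_tip [ 580.5 -394.3   -4.2] 0.65
rod_tip [ 519.6 -120.4  117.6] 0.59
rod_tip [632.  -59.4   1.8] 0.23
rod_grip [ 515.9 -123.1  270.3] 0.95
rod_grip [ 406.2 -262.7  150.5] 0.8
bowl_floor [559.9 -42.9  32.1] 0.9
bowl_floor [515.3 -33.1  28.9] 0.26
stand_floor [ 500.3 -303.8    6.2] 0.73
stand_floor [ 6.328e+02 -5.910e+01 -3.000e-01] 0.28
nugget0 [531.  -10.9  30.7] 0.74
nugget0 [555.7 -83.9  27. ] 0.73
nugget0 [521.5 -65.   28.4] 0.72
nugget0 [517.5 -36.2  28.4] 0.54
nugget0 [594.  -61.4  27.1] 0.51
```

View pics/w4.png

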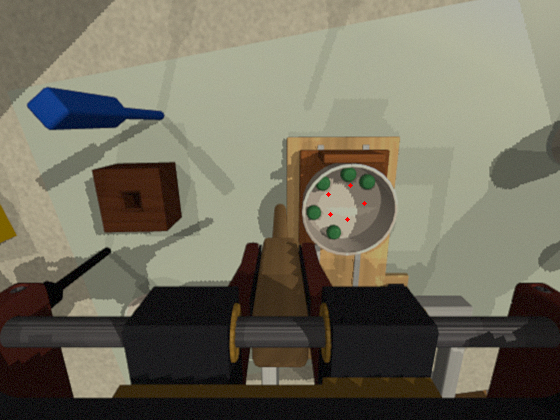

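Three nuggets are along the near and left wall and two further round. All five have been shifted out to the wall, about 13 mm or more from the red start marks, and the carriage hasn't moved. Taking the rod back.

apply_moves([
  [[-0.002, -0.03, 0], [0, 0, 0]],
  [[-0.004, -0.066, 0], [0, 0, 0]],
  [[-0.007, -0.102, 0], [0, 0, 0]],
  [[-0.009, -0.138, 0], [0, 0, 0]],
  [[-0.011, -0.165, 0], [0, 0, 0]],
])

```text
time: 17.98
tool_pos: [498.1, -290.2, 250.1]
tcp_rot: [0.086, 0.996, -0.0, 0.0]
contact_force: [0.3, 0.2, -0.2]
opening: 21.9
grip_force: 30.0
```

apply_moves([
  [[-0.001, -0.012, 0], [0, 0, 0]],
  [[-0.001, -0.019, 0], [0, 0, 0]],
  [[-0.001, -0.019, 0], [0, 0, 0]],
  [[-0.001, -0.019, 0], [0, 0, 0]],
  [[-0.001, -0.019, 0], [0, 0, 0]],
])

```text
time: 18.4
tool_pos: [496.3, -305.5, 249.9]
tcp_rot: [0.085, 0.996, 0.0, -0.0]
contact_force: [0.4, 0.2, -0.3]
opening: 22.0
grip_force: 30.0
```

apply_moves([
  [[0, 0, 0], [0, 0, 0]],
  [[0, 0, 0], [0, 0, 0]],
  [[0, 0, 0], [0, 0, 0]],
])

```text
time: 18.65
tool_pos: [496.4, -306.0, 250.1]
tcp_rot: [0.085, 0.996, 0.0, 0.0]
contact_force: [0.2, -0.7, -0.3]
opening: 22.1
grip_force: 30.0
```

```bash
python3 - <<'E'
from h import *
s=arm.state();print({k:np.round(s[k],3) for k in("time","tool_pos","tcp_rot")},togo([496.4,-305.8,140],s))
arm.snapshot("wrist")
for l in("rod_tip","stand_floor","stand"):
    for d in arm.spot_point(l,"wrist")[:4]:print(l,np.round(d["point"],1),round(d["confidence"],2))
E
```

```text
{'time': np.float64(18.65), 'tool_pos': array([ 496.438, -306.037,  250.079]), 'tcp_rot': array([0.085, 0.996, 0.   , 0.   ])} [8.24572108e-05 2.25613275e-04 1.10079442e-01]
rod_tip [ 403.7 -259.7   -1.8] 0.88
rod_tip [ 579.3 -396.6   -3.3] 0.74
rod_tip [ 503.5 -306.   118.1] 0.72
rod_tip [484.6 -29.5  48.3] 0.15
stand_floor [ 496.9 -568.8   10.6] 0.85
stand_floor [ 497.6 -306.8    9.5] 0.7
stand [ 498.9 -305.5    0.7] 0.9
stand [ 498.1 -566.6    3.2] 0.78
stand [516.2 -34.3  29.7] 0.45
```

apply_moves([
  [[0, 0, 0.012], [0, 0, 0]],
  [[0, 0, 0.024], [0, 0, 0]],
  [[0, 0, 0.036], [0, 0, 0]],
  [[0, 0, 0.046], [0, 0, 0]],
  [[0, 0, 0.052], [0, 0, 0]],
])

```text
time: 19.27
tool_pos: [495.2, -306.2, 195.5]
tcp_rot: [0.086, 0.996, 0.001, -0.001]
contact_force: [0.5, 0.4, 0.0]
opening: 22.1
grip_force: 30.0
```

apply_moves([
  [[0, 0, 0.005], [0, 0, 0]],
  [[0, 0, 0.01], [0, 0, 0]],
  [[0, 0, 0.015], [0, 0, 0]],
  [[0, 0, 0.02], [0, 0, 0]],
  [[0, 0, 0.025], [0, 0, 0]],
])

```text
time: 19.68
tool_pos: [496.3, -306.9, 172.7]
tcp_rot: [0.086, 0.996, -0.0, 0.0]
contact_force: [-0.0, 0.6, -0.5]
opening: 21.8
grip_force: 30.0
```

apply_moves([
  [[0, 0, 0.007], [0, 0, 0]],
  [[0, 0, 0.014], [0, 0, 0]],
  [[0, 0, 0.021], [0, 0, 0]],
  [[0, 0, 0.027], [0, 0, 0]],
  [[0, 0, 0.0315], [0, 0, 0]],
])

```text
time: 20.1
tool_pos: [496.1, -306.7, 140.5]
tcp_rot: [0.086, 0.996, 0.0, -0.0]
contact_force: [0.4, -1.0, -0.3]
opening: 22.2
grip_force: 30.0
```

apply_moves([
  [[0, 0, 0], [0, 0, 0]],
  [[0, 0, 0], [0, 0, 0]],
])

```text
time: 20.27
tool_pos: [496.2, -306.8, 141.2]
tcp_rot: [0.086, 0.996, 0.0, -0.0]
contact_force: [-0.7, 1.1, 0.8]
opening: 22.0
grip_force: 30.0
```

apply_moves([
  [[0, 0, 0], [0, 0, 0]],
  [[0, 0, 0], [0, 0, 0]],
  [[0, 0, 0], [0, 0, 0]],
  [[0, 0, 0], [0, 0, 0]],
  [[0, 0, 0], [0, 0, 0]],
], hand=1)

```text
time: 20.68
tool_pos: [496.3, -306.8, 141.7]
tcp_rot: [0.086, 0.996, -0.0, 0.0]
contact_force: [-0.0, -0.3, -1.3]
opening: 51.6
grip_force: 0.0
```

apply_moves([
  [[0, 0, 0], [0, 0, 0]],
  [[0, 0, 0], [0, 0, 0]],
  [[0, 0, 0], [0, 0, 0]],
  [[0, 0, 0], [0, 0, 0]],
  [[0, 0, 0], [0, 0, 0]],
])

```text
time: 21.1
tool_pos: [496.2, -306.8, 141.5]
tcp_rot: [0.086, 0.996, -0.0, 0.0]
contact_force: [-0.4, 0.4, -0.3]
opening: 85.0
grip_force: 0.0
```

apply_moves([
  [[0, 0, -0.02], [0, 0, 0]],
  [[0, 0, -0.045], [0, 0, 0]],
  [[0, 0, -0.075], [0, 0, 0]],
  [[0, 0, -0.1], [0, 0, 0]],
  [[0, 0, -0.12], [0, 0, 0]],
])

```text
time: 21.52
tool_pos: [496.6, -307.1, 263.7]
tcp_rot: [0.086, 0.996, -0.0, 0.001]
contact_force: [0.3, -0.3, -0.4]
opening: 88.0
grip_force: 0.0
```

apply_moves([
  [[0, 0, -0.02], [0, 0, 0]],
  [[0, 0, -0.03], [0, 0, 0]],
  [[0, 0, -0.03], [0, 0, 0]],
  [[0, 0, -0.03], [0, 0, 0]],
  [[0, 0, -0.03], [0, 0, 0]],
])

```text
time: 21.93
tool_pos: [495.6, -306.4, 290.0]
tcp_rot: [0.086, 0.996, 0.001, -0.001]
contact_force: [0.5, -0.1, -1.0]
opening: 88.0
grip_force: 0.0
```

```bash
python3 - <<'E'
from h import *
s=arm.state();print({k:np.round(s[k],3) for k in("time","tool_pos","tcp_rot","joints")})
im=arm.snapshot("wrist");a=im[100:320,150:430]
for l in("rod_tip","rod_grip","rod"):
    for d in arm.spot_point(l,"wrist")[:4]:print(l,np.round(d["point"],1),round(d["confidence"],2))
b=arm.snapshot("scene")[125:225,200:330]
for l in("rod_tip","rod_grip"):
    for d in arm.spot_point(l,"scene")[:4]:print(l,np.round(d["point"],1),round(d["confidence"],2))
cv2.imwrite("pics/back.png",np.hstack([cv2.resize(a,(400,314)),cv2.resize(b,(400,314))])[:,:,::-1])
E
```

```text
{'time': np.float64(21.933), 'tool_pos': array([ 495.584, -306.382,  290.009]), 'tcp_rot': array([ 0.086,  0.996,  0.001, -0.001]), 'joints': array([-0.574,  0.291,  1.66 ,  0.   ,  1.192, -1.973])}
rod_tip [ 501.8 -307.1   10.3] 0.74
rod_tip [ 401.6 -257.3   -1.2] 0.7
rod_tip [ 5.790e+02 -3.989e+02 -4.000e-01] 0.61
rod_grip [ 401.9 -265.8  152.2] 0.88
rod_grip [ 571.7 -398.2  149.1] 0.73
rod_grip [ 500.3 -310.   162.3] 0.6
rod [ 499.7 -308.7   10.5] 0.96
rod [ 573.4 -398.7    1.6] 0.84
rod [ 399.5 -260.2   -3.7] 0.73
rod [ 502.6 -307.3   10.3] 0.63
rod_tip [ 571.9 -393.2   -1.6] 0.84
rod_tip [ 397.7 -264.6    1.6] 0.76
rod_tip [635.2 -57.2  51.5] 0.74
rod_grip [ 403.6 -258.9  150.7] 0.93
rod_grip [ 503.2 -312.   164.5] 0.8
rod_grip [ 576.  -395.2  149.5] 0.8
```

View pics/back.png

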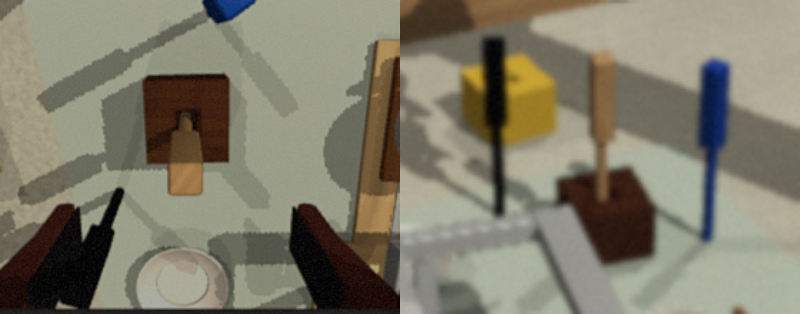

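Rod stands in the dark block upright and let go. Next: closed fingers down behind the push plate.

apply_moves([
  [[0.012, 0.033, 0], [0, 0, 0]],
  [[0.025, 0.068, 0], [0, 0, 0]],
  [[0.038, 0.103, 0], [0, 0, 0]],
  [[0.051, 0.138, 0], [0, 0, 0]],
  [[0.064, 0.173, 0], [0, 0, 0]],
], hand=0)

```text
time: 22.7
tool_pos: [462.1, -124.0, 291.3]
tcp_rot: [0.086, 0.996, 0.0, 0.0]
contact_force: [0.9, -0.2, 0.0]
opening: 58.0
grip_force: 0.0
```

apply_moves([
  [[0.012, 0.033, 0], [0, 0, 0]],
  [[0.024, 0.065, 0], [0, 0, 0]],
  [[0.033, 0.088, 0.01], [0, 0, 0]],
  [[0.036, 0.097, 0.035], [0, 0, 0]],
  [[0.036, 0.097, 0.065], [0, 0, 0]],
])

```text
time: 23.12
tool_pos: [444.9, -21.7, 227.5]
tcp_rot: [0.084, 0.996, 0.0, 0.002]
contact_force: [0.5, -0.3, -1.1]
opening: 24.5
grip_force: 0.0
```

apply_moves([
  [[0, 0, 0.03], [0, 0, 0]],
  [[0, 0, 0.065], [0, 0, 0]],
  [[0, 0, 0.1], [0, 0, 0]],
  [[0, 0, 0.13], [0, 0, 0]],
  [[0, 0, 0.15], [0, 0, 0]],
])

```text
time: 23.53
tool_pos: [442.6, -23.5, 74.0]
tcp_rot: [0.086, 0.996, -0.0, -0.001]
contact_force: [-0.6, -0.2, -0.1]
opening: 0.4
grip_force: 0.0
```

apply_moves([
  [[0, 0, 0.015], [0, 0, 0]],
  [[0, 0, 0.025], [0, 0, 0]],
  [[0, 0, 0.031], [0, 0, 0]],
  [[0, 0, 0.031], [0, 0, 0]],
  [[0, 0, 0.031], [0, 0, 0]],
])

```text
time: 23.95
tool_pos: [444.2, -23.7, 45.8]
tcp_rot: [0.086, 0.996, 0.0, 0.0]
contact_force: [0.6, 0.9, -0.2]
opening: 0.6
grip_force: 0.0
```

```bash
python3 - <<'E'
from h import *
s=arm.state();print({k:np.round(s[k],3) for k in("time","tool_pos","tcp_rot","contact_force","opening","joints")})
P=[(.423,1.63,np.hypot(145.4,607.8),222.7),(.469,1.782,np.hypot(496.4,305.8),140),(.291,1.66,np.hypot(495.6,306.4),290)]
j=s["joints"];t=s["tool_pos"];P.append((j[1],j[2],np.hypot(t[0],t[1]),t[2]))
A=[];b=[]
for a,c,r,z in P:
    A+=[[np.sin(a),np.sin(a+c),1,0],[np.cos(a),np.cos(a+c),0,1]];b+=[r,z]
x,res,_,_=np.linalg.lstsq(A,b,rcond=None);print(x,res)
print(togo([483-30*.985,-31+30*.171,45],s))
E
```

```text
{'time': np.float64(23.95), 'tool_pos': array([444.192, -23.698,  45.788]), 'tcp_rot': array([0.086, 0.996, 0.   , 0.   ]), 'contact_force': array([ 0.649,  0.884, -0.186]), 'opening': np.float64(0.594), 'joints': array([-0.08 ,  0.483,  2.118, -0.   ,  0.54 , -1.479])}
[365.55263751 471.79470356  44.97566877 115.07743773] [566.91750451]
[-0.00949301 -0.00055761  0.0007923 ]
```

apply_moves([
  [[-0.007, 0, 0], [0, 0, 0]],
  [[-0.014, 0, 0], [0, 0, 0]],
  [[-0.021, 0, 0], [0, 0, 0]],
  [[-0.027, 0, 0], [0, 0, 0]],
  [[-0.032, 0, 0], [0, 0, 0]],
])

```text
time: 24.37
tool_pos: [476.3, -29.3, 45.9]
tcp_rot: [0.086, 0.996, 0.0, 0.0]
contact_force: [-2.4, 0.4, 1.7]
opening: 0.1
grip_force: 1.4
```

apply_moves([
  [[-0.005, 0, 0], [0, 0, 0]],
  [[-0.011, 0, 0], [0, 0, 0]],
  [[-0.018, 0, 0], [0, 0, 0]],
  [[-0.025, 0, 0], [0, 0, 0]],
  [[-0.032, 0, 0], [0, 0, 0]],
])

```text
time: 24.78
tool_pos: [506.1, -34.5, 45.2]
tcp_rot: [0.086, 0.996, 0.0, -0.001]
contact_force: [-5.1, 1.6, 2.8]
opening: 0.6
grip_force: 2.4
```

apply_moves([
  [[-0.007, 0, 0], [0, 0, 0]],
  [[-0.014, 0, 0], [0, 0, 0]],
  [[-0.02, 0, 0], [0, 0, 0]],
  [[-0.026, 0, 0], [0, 0, 0]],
  [[-0.031, 0, 0], [0, 0, 0]],
])

```text
time: 25.2
tool_pos: [537.3, -39.6, 45.2]
tcp_rot: [0.086, 0.996, 0.0, -0.001]
contact_force: [-4.1, 3.5, 2.2]
opening: 0.5
grip_force: 2.3
```

```bash
python3 - <<'E'
from h import *
s=arm.state();print({k:np.round(s[k],3) for k in("time","tool_pos","tcp_rot","contact_force","joints")})
for c in ("scene","wrist"):
  im=arm.snapshot(c)
  for l in("push_face","bowl_floor","nugget0"):
    for d in arm.spot_point(l,c)[:5]:print(c,l,np.round(d["point"],1),round(d["confidence"],2))
E
```

```text
{'time': np.float64(25.2), 'tool_pos': array([537.295, -39.641,  45.198]), 'tcp_rot': array([ 0.086,  0.996,  0.   , -0.001]), 'contact_force': array([-4.101,  3.545,  2.207]), 'joints': array([-9.600e-02,  5.710e-01,  1.914e+00,  1.000e-03,  6.580e-01,
       -1.495e+00])}
scene push_face [548.  -43.   48.7] 0.87
scene bowl_floor [617.9 -56.1  28.7] 0.9
scene bowl_floor [544.6 -39.9  48.1] 0.41
scene bowl_floor [ 500.1 -309.9  162.8] 0.25
scene nugget0 [580.3 -45.1  28.9] 0.59
wrist bowl_floor [620.2 -51.9  28.8] 0.66
```

apply_moves([
  [[-0.006, 0, 0], [0, 0, 0]],
  [[-0.013, 0, 0], [0, 0, 0]],
  [[-0.02, 0, 0], [0, 0, 0]],
  [[-0.026, 0, 0], [0, 0, 0]],
  [[-0.03, 0, 0], [0, 0, 0]],
])

```text
time: 26.02
tool_pos: [567.4, -45.1, 45.3]
tcp_rot: [0.086, 0.996, 0.0, -0.0]
contact_force: [-4.6, 1.8, 2.6]
opening: 0.3
grip_force: 2.2
```

apply_moves([
  [[0.004, 0, 0], [0, 0, 0]],
  [[0.01, 0, 0.001], [0, -0.08, 0]],
  [[0.01, 0, 0.003], [0, -0.16, 0]],
  [[0.01, 0, 0.005], [0, -0.22, 0]],
  [[0.01, 0, 0.005], [0, -0.25, 0]],
])

```text
time: 26.43
tool_pos: [556.2, -43.2, 40.4]
tcp_rot: [0.085, 0.988, -0.011, 0.126]
contact_force: [-1.5, -0.0, -0.4]
opening: 0.5
grip_force: 0.0
```

apply_moves([
  [[0, 0, 0], [0, 0, 0]],
  [[0, 0, 0], [0, 0, 0]],
  [[0, 0, 0], [0, 0, 0]],
])

```text
time: 26.68
tool_pos: [558.5, -43.5, 41.0]
tcp_rot: [0.085, 0.988, -0.011, 0.125]
contact_force: [0.4, -0.5, 0.1]
opening: 0.7
grip_force: 0.0
```

```bash
python3 - <<'E'
from h import *
s=arm.state();print({k:np.round(s[k],3) for k in("time","tool_pos","tcp_rot","contact_force","joints")})
print(R.from_quat(s["tcp_rot"]).as_matrix().round(3))
E
```

```text
{'time': np.float64(26.683), 'tool_pos': array([558.459, -43.512,  40.992]), 'tcp_rot': array([ 0.085,  0.988, -0.011,  0.125]), 'contact_force': array([ 0.412, -0.519,  0.14 ]), 'joints': array([-0.088,  0.547,  2.038, -0.069,  0.307, -1.423])}
[[-0.954  0.171  0.245]
 [ 0.166  0.985 -0.042]
 [-0.249  0.    -0.969]]
```

apply_moves([
  [[-0.005, 0, 0.008], [0, 0, 0]],
  [[-0.012, 0, 0.014], [0, 0, 0]],
  [[-0.019, 0, 0.018], [0, 0, 0]],
  [[-0.027, 0, 0.021], [0, 0, 0]],
  [[-0.035, 0, 0.0235], [0, 0, 0]],
])

```text
time: 27.1
tool_pos: [596.3, -50.2, 25.4]
tcp_rot: [0.085, 0.989, -0.011, 0.123]
contact_force: [-5.7, 1.3, 3.6]
opening: 0.4
grip_force: 2.5
```

```bash
python3 - <<'E'
from h import *
s=arm.state();t=s["tool_pos"]-np.array([637,-59,0]);print({k:np.round(s[k],3) for k in("time","tool_pos","tcp_rot","contact_force","joints")},t[0]*.985-t[1]*.171)
print(R.from_quat(s["tcp_rot"]).as_matrix().round(3))
for c in("scene","top"):
  arm.snapshot(c)
  for l in("lamp_front","push_under_lamp","bowl_floor","push_face"):
    for d in arm.spot_point(l,c)[:2]:print(c,l,np.round(d["point"],1),round(d["confidence"],2))
E
```

```text
{'time': np.float64(27.1), 'tool_pos': array([596.329, -50.211,  25.435]), 'tcp_rot': array([ 0.085,  0.989, -0.011,  0.123]), 'contact_force': array([-5.708,  1.295,  3.627]), 'joints': array([-0.094,  0.61 ,  1.953, -0.059,  0.332, -1.439])} -41.563839378731224
[[-0.955  0.171  0.241]
 [ 0.166  0.985 -0.042]
 [-0.245 -0.    -0.97 ]]
scene lamp_front [622.9 -49.9 142.6] 0.65
scene lamp_front [639.  -56.1  25.9] 0.33
scene push_under_lamp [634.4 -62.6  52.8] 0.61
scene push_face [602.7 -47.9  48.6] 0.77
top push_under_lamp [635.8 -61.   47.8] 0.7
top bowl_floor [674.1 -65.9  31.4] 0.88
top push_face [525.6 270.8   3.2] 0.71
top push_face [610.2 -56.5  45.5] 0.58
```

apply_moves([
  [[-0.003, 0, 0.001], [0, -0.025, 0]],
  [[-0.007, 0, 0.002], [0, -0.05, 0]],
  [[-0.011, 0, 0.003], [0, -0.07, 0]],
  [[-0.015, 0, 0.004], [0, -0.085, 0]],
  [[-0.0175, 0, 0.0045], [0, -0.09, 0]],
])

```text
time: 28.02
tool_pos: [611.0, -52.8, 25.3]
tcp_rot: [0.085, 0.982, -0.015, 0.166]
contact_force: [-16.5, 4.9, 13.6]
opening: 0.5
grip_force: 8.6
```

apply_moves([
  [[0, 0, 0], [0, 0, 0]],
])

```text
time: 28.1
tool_pos: [610.9, -52.8, 25.2]
tcp_rot: [0.085, 0.982, -0.015, 0.166]
contact_force: [-10.9, 2.2, 6.1]
opening: 0.4
grip_force: 5.3
```

```bash
python3 - <<'E'
from h import *
s=arm.state();t=s["tool_pos"]-np.array([636,-59.5,0]);print({k:np.round(s[k],3) for k in("time","tool_pos","tcp_rot","contact_force","joints")},t[0]*.985-t[1]*.171)
print(R.from_quat(s["tcp_rot"]).as_matrix().round(3))
E
```

```text
{'time': np.float64(28.1), 'tool_pos': array([610.885, -52.776,  25.244]), 'tcp_rot': array([ 0.085,  0.982, -0.015,  0.166]), 'contact_force': array([-10.937,   2.183,   6.07 ]), 'joints': array([-0.092,  0.616,  1.977, -0.125,  0.217, -1.374])} -25.888269142056892
[[-0.931  0.171  0.323]
 [ 0.161  0.985 -0.057]
 [-0.328 -0.001 -0.945]]
```

apply_moves([
  [[-0.001, 0, 0.0003], [0, -0.015, 0]],
  [[-0.002, 0, 0.0007], [0, -0.03, 0]],
  [[-0.003, 0, 0.001], [0, -0.045, 0]],
  [[-0.005, 0, 0.0017], [0, -0.055, 0]],
  [[-0.0066, 0, 0.0023], [0, -0.06, 0]],
])

```text
time: 28.52
tool_pos: [613.3, -53.5, 23.9]
tcp_rot: [0.084, 0.978, -0.018, 0.191]
contact_force: [-25.4, 8.4, 15.6]
opening: 0.5
grip_force: 12.6
```

```bash
python3 - <<'E'
from h import *
s=arm.state();t=s["tool_pos"]-np.array([636,-59.5,0]);print({k:np.round(s[k],3) for k in("time","tool_pos","tcp_rot","contact_force","joints")},t[0]*.985-t[1]*.171)
print(R.from_quat(s["tcp_rot"]).as_matrix().round(3))
E
```

```text
{'time': np.float64(28.517), 'tool_pos': array([613.305, -53.546,  23.912]), 'tcp_rot': array([ 0.084,  0.978, -0.018,  0.191]), 'contact_force': array([-25.38 ,   8.379,  15.568]), 'joints': array([-0.09 ,  0.62 ,  2.005, -0.249,  0.135, -1.249])} -23.37227572370913
[[-0.913  0.171  0.371]
 [ 0.157  0.985 -0.067]
 [-0.377 -0.002 -0.926]]
```

apply_moves([
  [[-0.001, 0, -0.0001], [0, 0, 0]],
  [[-0.002, 0, -0.0002], [0, 0, 0]],
  [[-0.003, 0, -0.0003], [0, 0, 0]],
  [[-0.0045, 0, -0.0004], [0, 0, 0]],
])

```text
time: 28.85
tool_pos: [617.3, -54.2, 24.6]
tcp_rot: [0.084, 0.978, -0.018, 0.19]
contact_force: [-13.7, 6.2, -7.5]
opening: 0.7
grip_force: 7.2
```

```bash
python3 - <<'E'
from h import *
s=arm.state();t=s["tool_pos"]-np.array([636,-59.5,0]);print({k:np.round(s[k],3) for k in("time","tool_pos","tcp_rot","contact_force","torque","joints","grip_force")},t[0]*.985-t[1]*.171)
for c in("scene","top"):
  arm.snapshot(c)
  for l in("bowl_floor","push_face","push_under_lamp"):
    for d in arm.spot_point(l,c)[:2]:print(c,l,np.round(d["point"],1),round(d["confidence"],2))
E
```

```text
{'time': np.float64(28.85), 'tool_pos': array([617.264, -54.244,  24.599]), 'tcp_rot': array([ 0.084,  0.978, -0.018,  0.19 ]), 'contact_force': array([-13.717,   6.229,  -7.525]), 'torque': array([1.145, 2.941, 0.243]), 'joints': array([-0.091,  0.622,  1.995, -0.228,  0.145, -1.27 ]), 'grip_force': np.float64(7.168)} -19.353528541194095
scene bowl_floor [697.3 -66.2  32. ] 0.56
scene bowl_floor [621.7 -53.4  47.6] 0.54
scene push_face [623.7 -53.4  49.2] 0.73
scene push_under_lamp [635.1 -58.1  50.3] 0.85
top bowl_floor [695.6 -68.4  32.5] 0.79
top bowl_floor [ 496.7 -303.4    3.5] 0.71
top push_face [626.6 -58.1  50.2] 0.56
top push_face [ 501.8 -312.     7.8] 0.34
top push_under_lamp [636.4 -58.   47.5] 0.55
```

apply_moves([
  [[-0.001, 0, 0.0004], [0, 0, 0]],
  [[-0.002, 0, 0.0008], [0, 0, 0]],
  [[-0.003, 0, 0.0012], [0, 0, 0]],
  [[-0.004, 0, 0.0016], [0, 0, 0]],
])

```text
time: 29.58
tool_pos: [625.7, -55.6, 26.3]
tcp_rot: [0.084, 0.977, -0.017, 0.194]
contact_force: [-2.4, 0.2, -1.9]
opening: 0.1
grip_force: 1.5
```

```bash
python3 - <<'E'
from h import *
s=arm.state();t=s["tool_pos"]-np.array([636,-59.5,0]);print({k:np.round(s[k],3) for k in("time","tool_pos","contact_force","joints","grip_force")},t[0]*.985-t[1]*.171)
for c in("scene","top"):
  arm.snapshot(c)
  for l in("bowl_floor","push_face","push_under_lamp"):
    for d in arm.spot_point(l,c)[:1]:print(c,l,np.round(d["point"],1),round(d["confidence"],2))
E
```

```text
{'time': np.float64(29.583), 'tool_pos': array([625.736, -55.58 ,  26.346]), 'contact_force': array([-2.392,  0.186, -1.903]), 'joints': array([-0.092,  0.625,  1.982, -0.217,  0.147, -1.282]), 'grip_force': np.float64(1.496)} -10.780619551001205
scene bowl_floor [701.6 -67.   28.2] 0.88
scene push_face [632.5 -56.   50.7] 0.7
scene push_under_lamp [637.7 -57.8  51.3] 0.89
top bowl_floor [701.  -67.9  33.9] 0.55
top push_face [639.2 -58.8  47.3] 0.65
top push_under_lamp [639.  -59.8  48.3] 0.84
```

apply_moves([
  [[-0.001, 0, 0.0004], [0, 0, 0]],
  [[-0.002, 0, 0.0008], [0, 0, 0]],
  [[-0.003, 0, 0.0012], [0, 0, 0]],
  [[-0.003, 0, 0.0012], [0, 0, 0]],
])

```text
time: 30.32
tool_pos: [627.3, -55.8, 26.7]
tcp_rot: [0.084, 0.977, -0.017, 0.193]
contact_force: [-16.0, 5.2, 7.9]
opening: 0.5
grip_force: 8.7
```

apply_moves([
  [[0.003, 0, -0.001], [0, 0, 0]],
  [[0.01, 0, -0.004], [0, 0, 0]],
  [[0.02, 0, -0.008], [0, 0, 0]],
  [[0.035, 0, -0.014], [0, 0, 0]],
  [[0.055, 0, -0.022], [0, 0, 0]],
])

```text
time: 30.73
tool_pos: [578.6, -45.5, 34.1]
tcp_rot: [0.085, 0.977, -0.019, 0.192]
contact_force: [0.1, -0.3, 0.2]
opening: 0.2
grip_force: 0.0
```

apply_moves([
  [[0.025, 0, -0.02], [0, 0.05, 0]],
  [[0.05, 0, -0.04], [0, 0.12, 0]],
  [[0.07, 0, -0.06], [0, 0.2, 0]],
  [[0.07, 0, -0.08], [0, 0.3, 0]],
  [[0.07, 0, -0.09], [0, 0.38, 0]],
])

```text
time: 31.15
tool_pos: [480.6, -27.7, 93.2]
tcp_rot: [0.087, 0.996, -0.002, 0.003]
contact_force: [1.1, 0.5, -0.3]
opening: 0.6
grip_force: 0.0
```

apply_moves([
  [[0, 0, 0], [0, 0, 0]],
  [[0, 0, 0], [0, 0, 0]],
  [[0, 0, 0], [0, 0, 0]],
  [[0, 0, 0], [0, 0, 0]],
  [[0, 0, 0], [0, 0, 0]],
])

```text
time: 31.57
tool_pos: [479.5, -27.9, 89.6]
tcp_rot: [0.087, 0.996, -0.003, 0.003]
contact_force: [0.1, -0.5, 0.3]
opening: 0.7
grip_force: 0.0
```

```bash
python3 - <<'E'
from h import *
s=arm.state();print({k:np.round(s[k],3) for k in("time","tool_pos","contact_force","joints","qd")})
for c in("scene","top","wrist"):
  arm.snapshot(c)
  for l in("bowl_floor","push_face","push_under_lamp","lamp_front","nugget0","rod_tip","rod_grip"):
    for d in arm.spot_point(l,c)[:5]:print(c,l,np.round(d["point"],1),round(d["confidence"],2))
E
```

```text
{'time': np.float64(31.567), 'tool_pos': array([479.508, -27.892,  89.633]), 'contact_force': array([ 0.094, -0.453,  0.273]), 'joints': array([-0.079,  0.427,  2.033, -0.009,  0.675, -1.469]), 'qd': array([ 0.001,  0.001, -0.008,  0.003,  0.011, -0.004])}
scene bowl_floor [704.8 -66.6  28.5] 0.7
scene bowl_floor [ 705.  -346.3    2.6] 0.54
scene push_face [635.6 -58.   51. ] 0.69
scene push_under_lamp [636.5 -58.7  53.4] 0.68
scene push_under_lamp [627.3 -54.    1.1] 0.31
scene lamp_front [619.  -51.  141.8] 0.96
scene lamp_front [ 495.8 -307.9   -3.1] 0.75
scene lamp_front [ 501.  -311.1  161.8] 0.58
scene nugget0 [671.3 -59.9  27.6] 0.6
scene rod_tip [ 398.9 -265.9   -1.2] 0.82
scene rod_tip [ 572.8 -396.3   -2.5] 0.69
scene rod_grip [ 576.8 -395.7  147.5] 0.89
scene rod_grip [ 402.7 -259.3  150.6] 0.78
scene rod_grip [ 504.6 -313.   163.4] 0.72
scene rod_grip [706.2 -69.1  31.5] 0.56
scene rod_grip [ 496.5 -306.8   -0.9] 0.38
top bowl_floor [701.7 -69.   31.4] 0.87
top bowl_floor [632.5 -53.8  -2.5] 0.7
top bowl_floor [ 701.8 -349.     1.2] 0.64
top push_face [637.4 -59.5  45.9] 0.86
top push_under_lamp [636.  -57.7  49.5] 0.77
top lamp_front [625.4 -55.8 142.6] 0.75
top lamp_front [ 498.2 -301.6    1.3] 0.63
top nugget0 [ 712.4 -113.9   29.4] 0.5
top nugget0 [734.6 -83.4  28.7] 0.36
top rod_tip [ 576.1 -396.1    2.1] 0.56
top rod_tip [ 504.4 -312.9    8.3] 0.46
top rod_grip [ 501.5 -308.5  159.4] 0.68
top rod_grip [ 403.1 -263.8  147.6] 0.5
wrist lamp_front [ 6.295e+02 -5.620e+01 -4.000e-01] 0.56
```

```bash
python3 -c "
from plant import arm
print(arm.hand_in())"
```

```text
the job is handed in; nothing more can be done
None
```

I stirred the nuggets for three turns, stood the rod back in its block, and pushed the carriage over the catch until it met the stop; the job is handed in at about 32 s, and no verdict came back.

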